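Angle the rail past the holdfast into the U frame

TASK

Slide the loose pine rail across the bench into the white U-shaped frame until it lies flat against the frame's back, fully home along its whole length. The black holdfast standing in the frame's mouth stays where it is, so the rail only goes in at an angle: push one end in behind the post, then swing the other end in. Only push the rail with the fingers - keep it flat on the bench, do not lift it or take it between the fingers - do not ram the holdfast, and leave the tools lying about where they are.

Things in the scene. Friction and masses are not known exactly. Their poses are not given: they have to be found in the camera images.
- rail: loose pale pine rail, 260 mm long, 45 mm wide, 40 mm high, 0.18 to 0.37 kg, square ends, lying flat on the bench between the robot and the frame. Origin: centre of its underside; y runs along its length, x across its width, z up. It is the same either way round.
- frame: fixed white U-shaped frame, 50 mm high, mouth towards the robot; bay 290 mm long between cheeks, 60 mm deep; cheeks 40 mm, back 45 mm thick. Origin: on the bench, middle of the back's inner face. y runs along the back (cheek inner faces at y = +-145 mm); x points into the back, so the mouth is at x = -60 mm. Rail home: its centre at x = -22.5 mm, its length along y.
- holdfast: fixed black steel post, shaft 22 mm in diameter, just outside the bay's mouth, nearer its left or right cheek (at random): axis 80-88 mm before the frame's back, 70-90 mm from the cheek's inner face. From 135 mm up it bends over into an arm (top 168 mm) reaching over the bay to the back; 90 mm or more clear under it over the rail's place. Origin: shaft axis at bench level, axes as the frame's.
- hammer: claw hammer, about 300 mm long, lying on the bench to the robot's right, nearer to it than the rail; leave it. Origin: under its middle.
- glue: standing white glue bottle, 56 mm in diameter, 150 mm high, left of the frame; leave it. Origin: centre of its underside.
- sander: yellow and black palm sander, about 130 x 85 x 125 mm, right of the frame; leave it. Origin: centre of its underside.
- chisel: chisel, 270 mm long, lying behind the frame; leave it. Origin: about its middle, on the bench.
- square: try square, wooden stock 115 mm and steel blade 165 mm, lying behind the frame; leave it. Origin: under its stock.
- clamp: red and steel F-clamp, 300 mm long, lying on the left side of the bench; leave it. Origin: under the middle of its bar.
- sand_block: cork sanding block, 110 x 62 x 32 mm, lying on the right side of the bench; leave it. Origin: centre of its underside.

How it is judged:
By the outcome, as a careful person would: the job done as asked, in the order asked, and still so for the second after the job is handed in, with the robot touching nothing.
It also fails if it takes over 72 s, if anything falls off the work surface, if the arm or the gripper's body presses on something with over 40 N, if the wrist force passes 120 N, or if a joint passes its speed limit or range.

ROBOT

A 6-joint arm with a two-finger parallel gripper is mounted at the origin on the work surface. World frame = base frame: x ahead of the robot, y to its left, z up, the work surface at z = 0. Lengths are in m, angles in rad, forces in N, time in s.
With the tool pointing down it reaches from about 0.35 to 0.975 m from the base axis. Payload 4.9 kg.
Tool frame: the origin (TCP) lies on the centre line of the jaws, within the pads' length; the fingertips stand 8 mm ahead of it and the grasp point (between the pads) lies 11 mm behind it; z points along the fingers, y is the direction in which the jaws open and shut (so a half turn about z gives the same grasp; the last joint's range is limited). The gripper opens to 85 mm and grips with 20 to 120 N. Pads are 22 mm wide; open, the fingers measure 114 mm over their backs; the gripper's body (76 mm by 85 mm) begins 54 mm behind the grasp point. The pads swing forward as they close: fully open they stand 13 mm farther back than shut.
Start: joints at [-1.396, 0.053, 1.613, -0, 1.476, -0.119], TCP at [0.181, -0.598, 0.239] pointing down, gripper open.
Joint ranges: [-3.01, 3.01], [-1.01, 2.22], [0.06, 2.58], [-1.02, 4.17], [0.09, 2.62], [-3.14, 3.14]. Speed limits (rad/s): [2.57, 2.57, 3.14, 3.14, 3.14, 3.14].

INTERFACE

Orientations are given as a rotation vector (axis times angle).
In Python, from station import get_obs, get_image, calibration, finish_job gives the robot as it stands. The module is installed in compiled form; this text tells all that it offers.
- The arm moves only by the shell command python3 -m jog 'ROWS' [FORCE]. ROWS is JSON, a list of rows, each a list of 7 numbers: the shift along the tool's x, y, z in cm, then the turn, a rotation vector about the tool's x, y, z in rad, then the closure in counts, from 0 (fully open) to 255 (shut). In form: [[dx, dy, dz, ax, ay, az, jaw], ...]. A call has 1 to 8 rows; each row is the pose to reach, as a shift and turn from the pose measured when the call began, along the tool's axes at that moment; what a row does not reach only later rows make up. A row lasts 1/12 s, in which the tool goes at most 41.7 mm and 7.16 degrees, less where a joint would pass 70% of its speed; a pose out of reach is approached as far as the arm can. A call with a gripper value outside its range is refused whole. The fingers move at their own pace and stop on an object; FORCE is the grip in N (left out, the last holds). Time passes only in rows, so rows that repeat a pose let the fingers close. It gives the time, the measured TCP pose, the force and the opening at its end, in the units of the state.
- get_obs(): the state, without advancing time (a new reading comes with each control period).
- get_image(name): name is "side" or "top"; returns the picture (480x640x3 uint8, red, green, blue); there is no depth.
- calibration(name): a dict with "vfov" (degrees; the focal length in pixels is half the picture's height over the tangent of half this angle, whatever the lens; pixels are square), "cx", "cy" (the principal point, pixels), "R" (3x3) and "t" (3): a world point X has camera coordinates R X + t. Camera axes: x right, y down, z forward; pixel columns grow to the right and rows downward; lengths in m; the calibration is good to about 2 mm. A picture is of the moment at which its call begins. calibration takes no time and is no camera call.
- finish_job(): hands the job in, once; it reports no verdict.
The state is a dict: "t": time; "q": joint angles; "dq": joint speeds; "effort": joint torques, N m; "tool_pos": TCP position; "tool_rot": TCP orientation; "contact_force": force on the tool from outside, world axes, zero at the start; "wrist_torque": the same for the moment, N m; "opening": finger opening in m.
Only numpy, scipy, OpenCV 4.12 (cv2) and the standard library are available. Lean on these libraries where they do the work, as an engineer would, in place of code of your own. Each camera call takes 0.05 s, during which the arm holds its last target. There are 200 camera calls.

## Working session

There is one attempt and no reset: what is moved stays moved. The work goes in short steps, Python scripts to look and compute and a shell command to move; the robot and the scene stay as the last step left them, time stands still between calls to the robot, and variables do not carry over. Pictures are saved under pics/ and viewed, about 8 in all and at most 12, crops included, and the job is handed in when it is done.

```bash
mkdir -p pics
python3 - <<'E'
from station import *
import cv2
for n in("top","side"):
    im=get_image(n); cv2.imwrite(f"pics/{n}0.png",im[:,:,::-1]); c=calibration(n); print(n,c)
print(get_obs())
E
```

```text
top {'vfov': 49.51702171268345, 'cx': 315.39616871987397, 'cy': 236.38447977065442, 'R': array([[ 0.00766307, -0.99995482,  0.00562425],
       [-0.99524876, -0.00817271, -0.0970212 ],
       [ 0.09706278, -0.00485404, -0.99526642]]), 't': array([-0.01809741,  0.56612466,  1.39478394])}
side {'vfov': 48.0880783740104, 'cx': 321.0072090114076, 'cy': 236.13880556542105, 'R': array([[-0.99775419, -0.06355447,  0.02115187],
       [-0.05886538,  0.68130926, -0.72962495],
       [ 0.03195996, -0.72923146, -0.68352033]]), 't': array([0.56265295, 0.07160214, 1.45528159])}
{'t': 0.1, 'q': array([-1.39601460e+00,  5.33034489e-02,  1.61419897e+00, -4.46232965e-05,
        1.47597732e+00, -1.18986744e-01]), 'dq': array([ 0.00028905, -0.0005164 , -0.0037279 ,  0.00089907, -0.00188898,
        0.00090428]), 'effort': array([-6.78336892e-04, -3.94907570e+01, -3.71363068e+01, -1.68592978e-04,
        3.90407309e-03,  1.14948963e-05]), 'tool_pos': array([ 0.18087412, -0.59766843,  0.23815286]), 'tool_rot': array([-3.10589785e+00, -4.59523659e-01,  1.52338159e-04]), 'contact_force': array([ 0.0508315 ,  0.07121226, -0.28597424]), 'wrist_torque': array([-0.00294695, -0.02628249,  0.01547286]), 'opening': 0.08562056023968447}
```

View pics/top0.png

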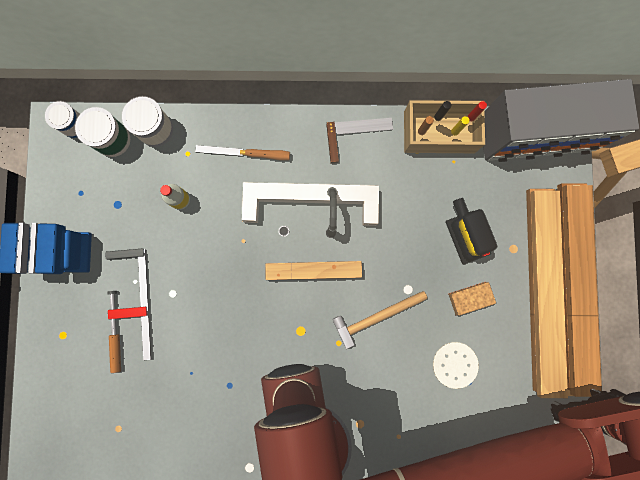

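View pics/side0.png

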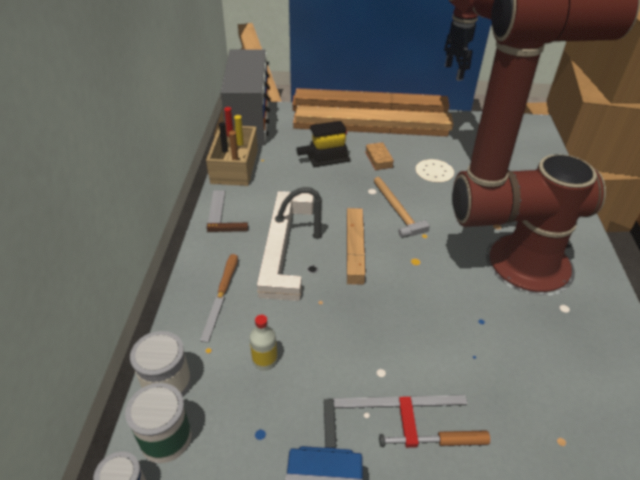

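The top view shows the rail at about (265–363, 262–280). The frame is at (243–380, 183–225), and the holdfast base is near (333, 233), nearer the right cheek. The side view shows the same layout, with the rail at (347–365, 208–283). Next I'll measure them.

```bash
cat > h.py <<'E'
from station import *
import cv2, numpy as np
def cam(n):
    c=calibration(n); f=240/np.tan(np.radians(c["vfov"]/2)); return f,c["cx"],c["cy"],np.array(c["R"]),np.array(c["t"])
def proj(n,X):
    f,cx,cy,R,t=cam(n); p=R@np.array(X)+t; return np.array([cx+f*p[0]/p[2],cy+f*p[1]/p[2]])
def ray(n,uv):
    f,cx,cy,R,t=cam(n); d=R.T@np.array([(uv[0]-cx)/f,(uv[1]-cy)/f,1]); return -R.T@t,d/np.linalg.norm(d)
def onz(n,uv,z):
    o,d=ray(n,uv); return o+d*(z-o[2])/d[2]
def tri(a,b):
    (o,d),(p,e)=ray("top",a),ray("side",b)
    s=np.linalg.lstsq(np.c_[d,-e],p-o,rcond=None)[0]; A,B=o+d*s[0],p+e*s[1]
    return (A+B)/2,np.linalg.norm(A-B)
def blob(mask,x0,y0,x1,y1):
    m=np.zeros_like(mask); m[y0:y1,x0:x1]=mask[y0:y1,x0:x1]
    cs,_=cv2.findContours(m,cv2.RETR_EXTERNAL,cv2.CHAIN_APPROX_NONE); return max(cs,key=cv2.contourArea)
def hsv(im): return cv2.cvtColor(im,cv2.COLOR_RGB2HSV)
E
python3 - <<'E'
from h import *
T=get_image("top");S=get_image("side")
for n,im,bx,fx in(("top",T,(245,245,385,295),(230,170,395,235)),("side",S,(335,195,380,295),(250,180,325,310))):
    h=hsv(im)
    c=blob(cv2.inRange(h,(8,60,60),(28,255,255)),*bx); print(n,"rail rect",cv2.boxPoints(cv2.minAreaRect(c)).round(1).tolist(), cv2.approxPolyDP(c,3,True)[:,0].tolist())
    c=blob(cv2.inRange(h,(0,0,195 if n=="top" else 165),(179,60,255)),*fx); print(n,"frame",cv2.boundingRect(c),cv2.approxPolyDP(c,2.5,True)[:,0].tolist())
a=cv2.resize(T[170:295,230:395],None,fx=4,fy=4,interpolation=cv2.INTER_CUBIC)
b=cv2.resize(S[180:305,250:380],None,fx=4,fy=4,interpolation=cv2.INTER_CUBIC)
# combined within 800x600: stack scaled
a=cv2.resize(a,(400,303));b=cv2.resize(b,(400,385))
o=np.zeros((600,800,3),np.uint8)
A=cv2.resize(T[170:295,230:395],None,fx=2.4,fy=2.4,interpolation=cv2.INTER_CUBIC);B=cv2.resize(S[180:300,250:380],None,fx=3,fy=3,interpolation=cv2.INTER_CUBIC)
o[:A.shape[0],:A.shape[1]]=A;o[:B.shape[0],400:400+B.shape[1]]=B
cv2.imwrite("pics/c1.png",o[:380,:,::-1])
E
```

```text
top rail rect [[264.6000061035156, 262.79998779296875], [361.0, 260.3999938964844], [361.3999938964844, 277.29998779296875], [265.0, 279.70001220703125]] [[361, 261], [266, 263], [265, 278], [361, 277]]
top frame (241, 182, 138, 42) [[243, 182], [241, 219], [255, 220], [257, 198], [329, 199], [326, 191], [333, 186], [342, 200], [363, 200], [364, 222], [377, 223], [378, 185]]
side rail rect [[347.0, 208.0], [365.0, 208.0], [365.0, 284.0], [347.0, 284.0]] [[347, 208], [347, 282], [360, 284], [365, 273], [362, 209]]
side frame (257, 191, 45, 98) [[278, 191], [257, 285], [298, 288], [300, 276], [277, 273], [287, 220], [278, 223], [274, 217], [289, 192]]
```

View pics/c1.png

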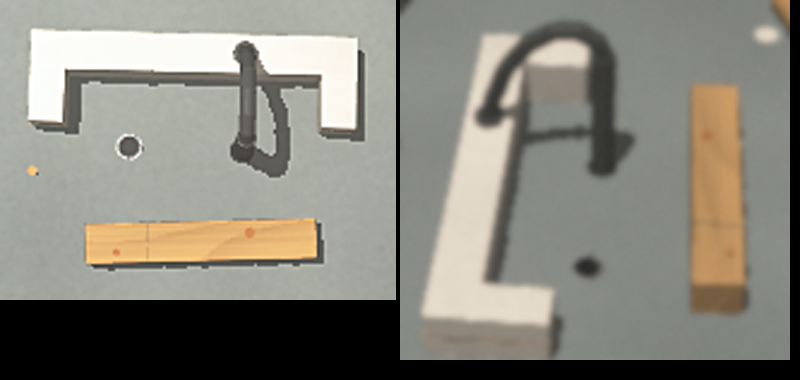

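The crop shows the shaft's foot at about (330.5, 233) in the top view and (317, 236) in the side view. The bay is open and the rail's edges are clean.

Run:
```python
from h import *
p=lambda v:np.round(np.array(v)*1000,1).tolist()
print("frame top pts z=.05")
for n,u in (("BL",(242.5,181.7)),("ML",(241,220)),("cheekL in",(256,220)),("inBL",(257,198.5)),("inBR",(363.5,201)),("cheekRin",(363.7,223)),("MR",(378,224)),("BR",(379,185))): print(n,p(onz("top",u,.05)))
print("rail z=.04",[p(onz("top",u,.04)) for u in((265.5,262.5),(361.5,261),(362,277.5),(265.5,279.5))])
print("rail side z=.04",[p(onz("side",u,.04)) for u in((347,208),(362,208),(365,273),(347,273))])
print("tri rail left far corner",tri((265.5,262.5),(347,273)),tri((265.5,279.5),(365.5,273)))
print("frame corner ML tri",tri((241,220),(301,276)) )
print("hold",p(onz("side",(317.3,235.5),0)),p(onz("top",(330.5,233),0)),[p(onz("top",(330.5,233),.135))])
```

```text
frame top pts z=.05
BL [711.6, 185.6, 50.0]
ML [606.8, 187.4, 50.0]
cheekL in [607.1, 147.0, 50.0]
inBL [665.8, 145.4, 50.0]
inBR [661.5, -143.1, 50.0]
cheekRin [601.4, -143.5, 50.0]
MR [599.0, -182.1, 50.0]
BR [705.8, -185.3, 50.0]
rail z=.04 [[493.2, 120.4, 40.0], [499.3, -138.4, 40.0], [455.0, -139.8, 40.0], [447.6, 119.6, 40.0]]
rail side z=.04 [[498.8, -137.7, 40.0], [455.7, -141.6, 40.0], [446.1, 113.0, 40.0], [491.5, 116.8, 40.0]]
tri rail left far corner (array([0.49235094, 0.12008995, 0.04355772]), np.float64(0.0014357189495111681)) (array([0.44641728, 0.11908259, 0.04663937]), np.float64(0.0021508433704896875))
frame corner ML tri (array([0.60186085, 0.18193035, 0.08936159]), np.float64(0.000216063789838838))
hold [578.1, -57.8, 0.0] [578.8, -55.8, 0.0] [[564.7, -51.2, 135.0]]
```

```bash
cat >> h.py <<'E'
from scipy.spatial.transform import Rotation as Ro
def go(x,y,z,jaw):
    """shift (cm) and turn in tool axes to reach world x,y,z (mm) with jaw axis at angle jaw (deg from world x), tool down"""
    o=get_obs(); R=Ro.from_rotvec(o["tool_rot"]); M=R.as_matrix()
    d=M.T@(np.array([x,y,z])/1000-o["tool_pos"])*100
    best=None
    for j in(jaw,jaw+180):
        a=np.radians(j); yt=np.array([np.cos(a),np.sin(a),0]); zt=np.array([0,0,-1.]); G=np.c_[np.cross(yt,zt),yt,zt]
        r=(R.inv()*Ro.from_matrix(G)).as_rotvec()
        if best is None or np.linalg.norm(r)<np.linalg.norm(best): best=r
    print("row",d.round(2),best.round(3)); return d,best
def here():
    o=get_obs(); M=Ro.from_rotvec(o["tool_rot"]).as_matrix()
    print("t",round(o["t"],2),"tcp",(o["tool_pos"]*1000).round(1),"jaw",np.degrees(np.arctan2(M[1,1],M[0,1])).round(1),"F",o["contact_force"].round(1),"open",round(o["opening"]*1000,1),"q6",o["q"][5].round(2))
# frame axes (world, mm)
F0=np.array([663.7,1.0]); th=-0.0155
ex=np.array([np.cos(th),np.sin(th)]); ey=np.array([-np.sin(th),np.cos(th)])
def toF(p): d=np.array(p)[:2]-F0; return np.array([d@ex,d@ey])
def toW(p): return F0+p[0]*ex+p[1]*ey
def look(name=None):
    T=get_image("top"); c=blob(cv2.inRange(hsv(T),(8,60,60),(28,255,255)),235,150,440,300)
    (u,v),s,_=r=cv2.minAreaRect(c); b=cv2.boxPoints(r)
    P=np.array([onz("top",q+0.4,.04)[:2]*1000 for q in b]); C=P.mean(0)
    e=P[1]-P[0]; f=P[2]-P[1]; L=e if e@e>f@f else f; W=f if e@e>f@f else e
    if L[1]<0:L=-L
    phi=np.degrees(np.arctan2(-L[0],L[1]))
    print("rail centre W",C.round(1),"F",toF(C).round(1),"phiW",phi.round(2),"phiF",round(phi-np.degrees(th),2),"LxW",np.linalg.norm(L).round(1),np.linalg.norm(W).round(1))
    if name: cv2.imwrite(f"pics/{name}.png",cv2.resize(T[150:300,220:420],None,fx=3,fy=3,interpolation=cv2.INTER_CUBIC)[:,:,::-1])
E
python3 -c "
from h import *
here();look();go(477,-190,100,0);print(toF((578.3,-57)))"
```

```text
t 0.2 tcp [ 180.9 -597.8  238.5] jaw -73.2 F [ 1.  -0.1 -0.1] open 85.5 q6 -0.12
rail centre W [472.9  -9. ] F [-190.7  -13. ] phiW 1.89 phiF 2.77 LxW 259.9 45.5
row [ 40.15 -30.46  13.9 ] [-1.000e-03 -1.000e-03 -1.277e+00]
[-84.49077753 -59.31667989]
```

```bash
python3 -m jog '[[20,-15,7,0,0,-0.6,200],[20,-15,7,0,0,-0.6,200],[20,-15,7,0,0,-0.6,200],[20,-15,7,0,0,-0.6,200],[20,-15,7,0,0,-0.6,200],[20,-15,7,0,0,-0.6,200],[20,-15,7,0,0,-0.6,200],[20,-15,7,0,0,-0.6,200]]'; python3 -c "
from h import *
here();go(477,-190,100,0)"
```

```text
t: 0.92
tool_pos: [0.3298, -0.3935, 0.1673]
tool_rot: [-2.827, -1.362, -0.0]
contact_force: [-1.1, 0.2, 0.3]
opening: 0.0188
t 0.92 tcp [ 329.8 -393.5  167.3] jaw -38.6 F [-1.1  0.2  0.3] open 18.8 q6 -0.35
row [25.08 -1.16  6.78] [-0.002 -0.003 -0.673]
```

```bash
python3 -m jog '[[25.1,-1.2,6.8,0,0,-0.673,200],[25.1,-1.2,6.8,0,0,-0.673,200],[25.1,-1.2,6.8,0,0,-0.673,200],[25.1,-1.2,6.8,0,0,-0.673,200],[25.1,-1.2,6.8,0,0,-0.673,200],[25.1,-1.2,6.8,0,0,-0.673,200],[25.1,-1.2,6.8,0,0,-0.673,200],[25.1,-1.2,6.8,0,0,-0.673,200]]'; python3 -c "
from h import *
here();go(477,-178,20,-2)"
```

```text
t: 1.58
tool_pos: [0.4777, -0.1883, 0.0991]
tool_rot: [-2.215, -2.222, -0.002]
contact_force: [-0.5, 0.1, 0.4]
opening: 0.018
t 1.58 tcp [ 477.7 -188.3   99.1] jaw 0.2 F [-0.5  0.1  0.4] open 18.0 q6 -0.53
row [ 0.99 -0.05  7.92] [-0.002 -0.004  0.038]
```

```bash
python3 -m jog '[[0,0,4,0,0,-0.03,200],[0,0,7.8,0,0,-0.03,200],[0.5,0,7.9,0,0,-0.03,200],[1.5,0,7.9,0,0,-0.03,200],[2.5,0,7.9,0,0,-0.03,200],[3.2,0,7.9,0,0,-0.03,200],[3.7,0,7.9,0,0,-0.03,200],[4.2,-0.05,7.9,0,0,-0.03,200]]'; python3 -m jog '[[0.6,0,0,0,0,0,200],[1.3,0,0,0,0,0,200],[2.0,-0.05,0,0,0,0,200],[2.7,-0.1,0,0,0,0,200],[3.4,-0.1,0,0,0,0,200],[4.1,-0.1,0,0,0,0,200],[4.8,-0.15,0,0,0,0,200],[5.4,-0.15,0,0,0,0,200]]';python3 -c "
from h import *
here();look('p2')"
```

```text
t: 2.25
tool_pos: [0.4789, -0.1468, 0.0231]
tool_rot: [2.182, 2.258, 0.003]
contact_force: [0.1, -4.0, 3.2]
opening: 0.0189
t: 2.92
tool_pos: [0.4753, -0.0921, 0.023]
tool_rot: [2.182, 2.258, 0.003]
contact_force: [-0.2, -3.7, 2.8]
opening: 0.0184
t 2.92 tcp [475.3 -92.1  23. ] jaw 2.0 F [-0.2 -3.7  2.8] open 18.4 q6 -0.38
rail centre W [467.9  74.7] F [-196.9   70.6] phiW 1.96 phiF 2.85 LxW 210.7 45.5
```

View pics/p2.png

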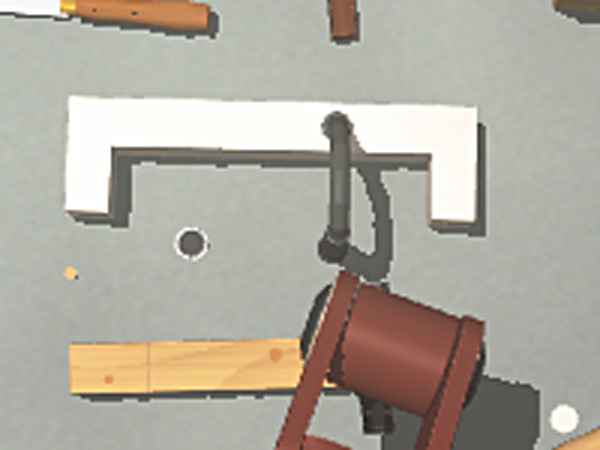

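```bash
python3 -m jog '[[0.7,0,0,0,0,0,200],[1.4,0,0,0,0,0,200],[2.1,-0.05,0,0,0,0,200],[2.8,-0.1,0,0,0,0,200],[3.4,-0.1,0,0,0,0,200],[1,0,0,0,0,0,200],[-2,0,0,0,0,0,200],[-2,0,-3,0,0,0,200]]';python3 -c "
from h import *
here();look()
go(400,10,100,90)"
```

```text
t: 3.63
tool_pos: [0.471, -0.1111, 0.0467]
tool_rot: [-2.177, -2.248, 0.004]
contact_force: [-0.1, 0.4, -0.6]
opening: 0.0183
t 3.63 tcp [ 471.  -111.1   46.7] jaw 1.8 F [-0.1  0.4 -0.6] open 18.3 q6 -0.42
rail centre W [466.1  79.7] F [-198.8   75.7] phiW 1.98 phiF 2.87 LxW 243.6 45.4
row [12.44 -7.25 -4.43] [ 0.004 -0.    -1.539]
```

```bash
python3 -m jog '[[0,0,2.4,0,0,0,200],[1.5,0,2.4,0,0,0,200],[3,0,2.4,0,0,0,200],[3.8,0,2.4,0,0,0,200],[4.4,0,2.4,0,0,0,200],[5.0,0,2.4,0,0,0,200],[5.6,0,2.4,0,0,0,200],[6.2,0,2.4,0,0,0,200]]';python3 -m jog '[[0.5,0,0,0,0,0,200],[0.9,0,0,0,0,0,200],[0.9,0,0,0,0,0,200],[-2,0,0,0,0,0,200],[-4,0,0,0,0,0,200],[-4,-3,-6,0,0,0,100],[-4,-10,-8,0,0,-0.2,0],[-2,-10,-8,0,0,-0.3,0]]';python3 -c "
from h import *
here();look()
go(400,95,100,92)"
```

```text
t: 4.35
tool_pos: [0.4747, -0.0496, 0.0319]
tool_rot: [2.185, 2.257, 0.005]
contact_force: [-0.4, -2.3, -0.2]
opening: 0.0188
t: 5.02
tool_pos: [0.3855, -0.0789, 0.1075]
tool_rot: [1.882, 2.515, 0.004]
contact_force: [-0.9, 1.1, 2.6]
opening: 0.0541
t 5.02 tcp [385.5 -78.9 107.5] jaw 16.4 F [-0.9  1.1  2.6] open 54.1 q6 -0.68
rail centre W [466.2  87. ] F [-198.8   82.9] phiW 1.89 phiF 2.77 LxW 229.0 45.5
row [15.87  6.65  1.17] [ 0.005  0.008 -1.314]
```

```bash
sed -i 's/,235,150,440,300)/,205,150,440,300)/' h.py; python3 -c "
from h import *
look()
go(410,105,90,92)"
```

```text
rail centre W [465.7 101.7] F [-199.5   97.6] phiW 1.89 phiF 2.77 LxW 258.6 45.5
row [16.79  7.5   2.06] [ 0.006  0.012 -1.322]
```

```bash
python3 -m jog '[[16.8,7.5,2,0,0,-1.322,0],[16.8,7.5,2,0,0,-1.322,0],[16.8,7.5,2,0,0,-1.322,0],[16.8,7.5,2,0,0,-1.322,0],[16.8,7.5,2,0,0,-1.322,0],[16.8,7.5,2,0,0,-1.322,0],[16.8,7.5,2,0,0,-1.322,0],[16.8,7.5,2,0,0,-1.322,0]]'; python3 -c "
from h import *
here();go(412,101,25,92)"
```

```text
t: 5.78
tool_pos: [0.41, 0.1059, 0.09]
tool_rot: [0.44, 3.102, -0.001]
contact_force: [0.2, 0.4, 0.2]
opening: 0.0855
t 5.78 tcp [410.  105.9  90. ] jaw 73.9 F [0.2 0.4 0.2] open 85.5 q6 -1.21
row [-0.27 -0.42  6.5 ] [-0.001  0.009 -0.316]
```

```bash
python3 -m jog '[[-0.3,-0.4,3,0,0,-0.316,0],[-0.3,-0.4,6,0,0,-0.316,0],[-0.3,-0.4,7,0,0,-0.316,0],[-0.3,-0.4,7.7,0,0,-0.316,0],[-0.3,-0.4,7.7,0,0,-0.316,0]]'; python3 -c "
from h import *
here()
for y in (-199,-150,-120,-90):
  pass
# path of TCP in world for rail poses (xF,yF,phiF)
for r in ((-190,97,4),(-165,96,7),(-140,95,11),(-115,94,15),(-95,92,18)):
  p=np.radians(r[2]); n=np.array([-np.cos(p),-np.sin(p)]); w=toW(np.array(r[:2])+33.5*n); print(r); go(w[0],w[1],13,90+r[2]+np.degrees(th))
"
```

```text
t: 6.2
tool_pos: [0.4112, 0.101, 0.0111]
tool_rot: [-0.05, 3.137, -0.003]
contact_force: [-1.0, -0.6, 0.4]
opening: 0.0854
t 6.2 tcp [411.2 101.   11.1] jaw 91.8 F [-1.  -0.6  0.4] open 85.4 q6 -1.54
(-190, 97, 4)
row [-3.05 -0.29 -0.18] [-0.002  0.004 -0.022]
(-165, 96, 7)
row [-5.55 -0.68 -0.17] [-0.002  0.004 -0.075]
(-140, 95, 11)
row [-8.07 -1.13 -0.16] [-0.002  0.004 -0.145]
(-115, 94, 15)
row [-10.61  -1.58  -0.15] [-0.002  0.004 -0.214]
(-95, 92, 18)
row [-12.64  -2.05  -0.14] [-0.002  0.004 -0.267]
```

```bash
python3 -m jog '[[-1,-0.1,-0.1,0,0,-0.005,0],[-1.8,-0.2,-0.1,0,0,-0.01,0],[-2.5,-0.25,-0.1,0,0,-0.015,0],[-3.05,-0.3,-0.1,0,0,-0.02,0],[-3.7,-0.4,-0.1,0,0,-0.035,0],[-4.3,-0.5,-0.1,0,0,-0.05,0],[-4.9,-0.6,-0.1,0,0,-0.06,0],[-5.5,-0.7,-0.1,0,0,-0.075,0]]'; python3 -c "
from h import *
here();look()
for r in ((-140,95,11),(-115,94,15),(-95,92,18)):
  p=np.radians(r[2]); n=np.array([-np.cos(p),-np.sin(p)]); w=toW(np.array(r[:2])+33.5*n); print(r); go(w[0],w[1],13,90+r[2]+np.degrees(th))
"
```

```text
t: 6.87
tool_pos: [0.4669, 0.0958, 0.0124]
tool_rot: [-0.169, 3.133, -0.003]
contact_force: [-4.0, 0.4, 2.2]
opening: 0.0857
t 6.87 tcp [466.9  95.8  12.4] jaw 96.2 F [-4.   0.4  2.2] open 85.7 q6 -1.63
rail centre W [508.5  12.1] F [-155.3    8.7] phiW 6.19 phiF 7.08 LxW 79.9 45.7
(-140, 95, 11)
row [-2.34 -0.59 -0.01] [-0.003  0.006 -0.068]
(-115, 94, 15)
row [-4.84 -1.23  0.01] [-0.003  0.006 -0.138]
(-95, 92, 18)
row [-6.83 -1.85  0.02] [-0.003  0.006 -0.19 ]
```

```bash
python3 -m jog '[[-0.6,-0.15,0,0,0,-0.017,0],[-1.2,-0.3,0,0,0,-0.034,0],[-1.8,-0.45,0,0,0,-0.051,0],[-2.4,-0.6,0,0,0,-0.068,0],[-3,-0.75,0,0,0,-0.085,0],[-3.6,-0.9,0,0,0,-0.102,0],[-4.2,-1.05,0,0,0,-0.12,0],[-4.8,-1.2,0,0,0,-0.138,0]]'; python3 -m jog '[[-0.6,-0.15,0,0,0,-0.015,0],[-1.2,-0.3,0,0,0,-0.03,0],[-2.0,-0.5,0,0,0,-0.052,0],[-2.0,-0.5,0,0,0,-0.052,0],[3,0,0,0,0,0,0],[6,0,0,0,0,0,0],[6,0,-4,0,0,0,0],[6,0,-8,0,0,0,100]]'; python3 -c "
from h import *
here();look()
"
```

```text
t: 7.58
tool_pos: [0.5179, 0.0887, 0.013]
tool_rot: [-0.388, 3.111, -0.004]
contact_force: [-1.1, -0.1, -1.0]
opening: 0.0852
t: 8.25
tool_pos: [0.4491, 0.074, 0.0844]
tool_rot: [0.387, -3.105, 0.0]
contact_force: [3.0, -0.0, 0.5]
opening: 0.0754
t 8.25 tcp [449.1  74.   84.4] jaw 104.2 F [ 3.  -0.   0.5] open 75.4 q6 -1.82
rail centre W [570.2 100.8] F [-95.1  98.3] phiW 17.56 phiF 18.45 LxW 260.6 48.8
```

```bash
python3 -c "
from h import *
go(519,263,90,17.6)"
```

```text
row [-10.32  16.86   0.91] [0.005 0.014 1.512]
```

```bash
python3 -m jog '[[-10.3,16.9,0.9,0,0.01,0.8,200],[-10.3,16.9,0.9,0,0.01,0.8,200],[-10.3,16.9,0.9,0,0.01,0.8,200],[-10.3,16.9,0.9,0,0.01,0.8,200],[-10.3,16.9,0.9,0,0.01,0.8,200],[-10.3,16.9,0.9,0,0.01,1.51,200],[-10.3,16.9,0.9,0,0.01,1.51,200],[-10.3,16.9,0.9,0,0.01,1.51,200]]'; python3 -c "
from h import *
here();look()
go(519,263,30,17.6)"
```

```text
t: 8.97
tool_pos: [0.5198, 0.265, 0.0907]
tool_rot: [1.093, 2.94, 0.006]
contact_force: [-0.0, 0.7, 0.2]
opening: 0.0183
t 8.97 tcp [519.8 265.   90.7] jaw 49.2 F [-0.   0.7  0.2] open 18.3 q6 -0.51
rail centre W [570.2 100.6] F [-95.   98.2] phiW 17.56 phiF 18.45 LxW 260.4 48.8
row [-0.02 -0.19  6.07] [0.006 0.002 0.547]
```

```bash
python3 -m jog '[[0,-0.2,0,0,0,0.549,200],[0,-0.2,0,0,0,0.549,200],[0,-0.2,2,0,0,0.549,200],[0,-0.2,4,0,0,0.549,200],[0,-0.2,6.6,0,0,0.549,200],[0,-0.2,6.7,0,0,0.549,200],[0,-0.2,6.7,0,0,0.549,200]]'; python3 -c "
from h import *
here()
a=np.array([-.3017,.9534]);L=np.array([570.2,100.7])+130*a
for s in (11,-25,-60,-84): p=L+s*a; go(p[0],p[1],22,17.6)"
```

```text
t: 9.6
tool_pos: [0.5179, 0.2627, 0.0224]
tool_rot: [1.852, 2.534, 0.004]
contact_force: [0.4, -0.2, 0.2]
opening: 0.0185
t 9.6 tcp [517.9 262.7  22.4] jaw 17.7 F [ 0.4 -0.2  0.2] open 18.5 q6 0.03
row [-2.92  0.1   0.05] [0.003 0.001 0.002]
row [-6.52  0.09  0.05] [0.003 0.001 0.002]
row [-10.02   0.08   0.05] [0.003 0.001 0.002]
row [-12.42   0.07   0.05] [0.003 0.001 0.002]
```

```bash
python3 -m jog '[[-1.2,0.1,0,0,0,0,200],[-2.2,0.1,0,0,0,0,200],[-2.9,0.1,0,0,0,0,200],[-3.6,0.1,0,0,0,0,200],[-4.3,0.1,0,0,0,0,200],[-5,0.1,0,0,0,0,200],[-5.7,0.1,0,0,0,0,200],[-6.4,0.1,0,0,0,0,200]]'; python3 -c "
from h import *
here();look('p3')"
```

```text
t: 10.27
tool_pos: [0.5387, 0.2016, 0.0229]
tool_rot: [1.852, 2.534, 0.005]
contact_force: [-1.4, 2.9, 2.5]
opening: 0.0184
t 10.27 tcp [538.7 201.6  22.9] jaw 17.7 F [-1.4  2.9  2.5] open 18.4 q6 -0.08
rail centre W [579.6  67.3] F [-85.1  65. ] phiW 23.22 phiF 24.11 LxW 260.0 67.5
```

View pics/p3.png

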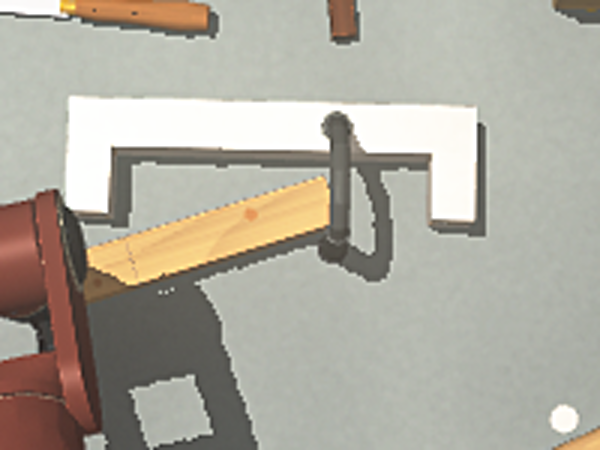

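The rail is sliding in at about 17°. Its right end, near crop (330, 180–225), is about to pass behind the post at (333, 248), with a gap. I'll continue gently.

```bash
python3 -m jog '[[-0.6,0,0,0,0,0,200],[-1.2,0,0,0,0,0,200],[-1.8,0,0,0,0,0,200],[-2.3,0,0,0,0,0,200],[-2.8,0,0,0,0,0,200],[-3.3,0,0,0,0,0,200]]'; python3 -c "
from h import *
here();look('p4')"
```

```text
t: 10.82
tool_pos: [0.549, 0.1684, 0.0225]
tool_rot: [1.852, 2.533, 0.003]
contact_force: [-1.6, 2.1, 0.6]
opening: 0.0184
t 10.82 tcp [549.  168.4  22.5] jaw 17.7 F [-1.6  2.1  0.6] open 18.4 q6 -0.14
rail centre W [582.7  49. ] F [-81.7  46.8] phiW 31.09 phiF 31.98 LxW 233.2 83.8
```

View pics/p4.png

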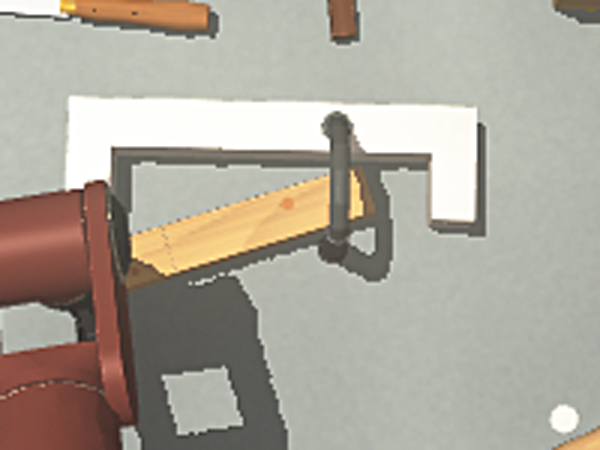

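The right end has passed behind the post: its corner is at crop (372, 212), with the post at (333, 248). I'll carry on sliding.

```bash
python3 -m jog '[[-0.5,0,0,0,0,0,200],[-1,0,0,0,0,0,200],[-1.5,0,0,0,0,0,200],[-2.0,0,0,0,0,0,200],[-2.4,0,0,0,0,0,200],[-2.8,0,0,0,0,0,200],[-2.8,0,0,0,0,0,200]]'; python3 -c "
from h import *
here();go(515,165,22.5,17.6);go(500,200,90,100)"
```

```text
t: 11.45
tool_pos: [0.5579, 0.1398, 0.0224]
tool_rot: [1.852, 2.532, 0.001]
contact_force: [-0.4, -0.6, 0.1]
opening: 0.0188
t 11.45 tcp [557.9 139.8  22.4] jaw 17.6 F [-0.4 -0.6  0.1] open 18.8 q6 -0.19
row [ 3.7  -3.33 -0.04] [0.003 0.004 0.   ]
row [ 7.46 -3.68 -6.8 ] [-0.     0.005 -1.438]
```

Now I'll back off, lift clear, and look.

```bash
python3 -m jog '[[2,0,0,0,0,0,200],[4,0,-2,0,0,0,200],[7,-4,-5,0,0,0,200],[9,-8,-6.8,0,0,-0.2,100],[9,-10,-6.8,0,0,-0.4,100],[9,-12,-6.8,0,0,-0.6,0],[9,-12,-6.8,0,0,-0.8,0]]'; python3 -c "
from h import *
here();look('p5')"
```

```text
t: 12.03
tool_pos: [0.4125, 0.1888, 0.089]
tool_rot: [1.157, 2.916, -0.005]
contact_force: [0.0, 1.1, 0.2]
opening: 0.0662
t 12.03 tcp [412.5 188.8  89. ] jaw 46.7 F [0.  1.1 0.2] open 66.2 q6 -0.55
rail centre W [589.4  36.2] F [-74.8  34. ] phiW 17.65 phiF 18.54 LxW 198.1 48.7
```

View pics/p5.png

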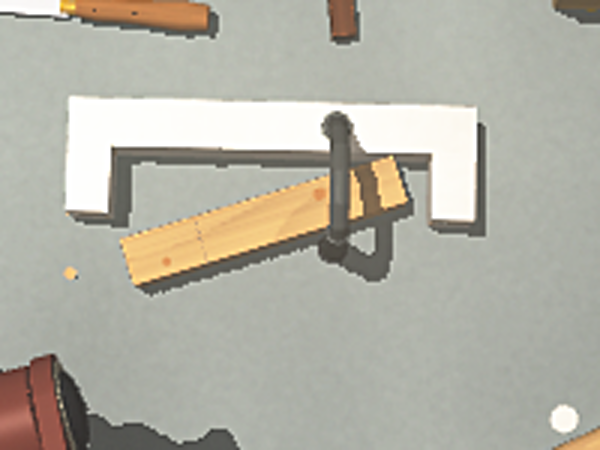

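The rail's back-right corner, at crop (393, 156), is at the frame's back and clear of the post. The right end still needs about 15 mm more to the right so the left end clears its cheek when it swings. I'll push the left end along the rail's axis again.

```bash
python3 -c "
from h import *
go(549,163,90,17.6)"
```

```text
row [-11.62   7.32   0.  ] [0.002 0.006 0.511]
```

```bash
python3 -m jog '[[-11.6,7.3,0,0,0,0.511,200],[-11.6,7.3,0,0,0,0.511,200],[-11.6,7.3,0,0,0,0.511,200],[-11.6,7.3,0,0,0,0.511,200],[-11.6,7.3,0,0,0,0.511,200],[-11.6,7.3,0,0,0,0.511,200]]'; python3 -c "
from h import *
here();go(549,163,22,17.6)
a=np.array([-.303,.953]);p=np.array([559.4,130.6])
for s in (11,-6): q=p+s*a;go(q[0],q[1],22,17.6)"
```

```text
t: 12.58
tool_pos: [0.5491, 0.1624, 0.0894]
tool_rot: [1.852, 2.532, -0.003]
contact_force: [-1.2, -0.1, -0.7]
opening: 0.018
t 12.58 tcp [549.1 162.4  89.4] jaw 17.6 F [-1.2 -0.1 -0.7] open 18.0 q6 -0.15
row [0.09 0.   6.74] [0.002 0.005 0.001]
row [-2.21  0.01  6.75] [0.002 0.005 0.001]
row [-3.91  0.01  6.76] [0.002 0.005 0.001]
```

```bash
python3 -m jog '[[0,0,3,0,0,0,200],[0,0,6.5,0,0,0,200],[-0.8,0,6.7,0,0,0,200],[-1.6,0,6.7,0,0,0,200],[-2.2,0,6.7,0,0,0,200],[-2.6,0,6.7,0,0,0,200],[-3,0,6.7,0,0,0,200],[-3.3,0,6.7,0,0,0,200]]'; python3 -m jog '[[-0.3,0,0,0,0,0,200],[-0.6,0,0,0,0,0,200],[-0.6,0,0,0,0,0,200]]'; python3 -m jog '[[2,0,0,0,0,0,200],[4,0,-2,0,0,0,200],[7,-4,-5,0,0,0,200],[9,-8,-6.8,0,0,-0.2,100],[9,-10,-6.8,0,0,-0.4,100],[9,-12,-6.8,0,0,-0.6,0],[9,-12,-6.8,0,0,-0.8,0]]'; python3 -c "
from h import *
here();look('p6')"
```

```text
t: 13.25
tool_pos: [0.5607, 0.1309, 0.0248]
tool_rot: [1.852, 2.53, 0.003]
contact_force: [-2.5, 4.4, 3.8]
opening: 0.0186
t: 13.5
tool_pos: [0.5634, 0.125, 0.0259]
tool_rot: [1.851, 2.528, 0.004]
contact_force: [0.4, 0.2, 0.5]
opening: 0.0183
t: 14.08
tool_pos: [0.4179, 0.1741, 0.0921]
tool_rot: [1.156, 2.912, -0.002]
contact_force: [0.3, -0.5, -1.3]
opening: 0.0661
t 14.08 tcp [417.9 174.1  92.1] jaw 46.7 F [ 0.3 -0.5 -1.3] open 66.1 q6 -0.58
rail centre W [590.8  29.3] F [-73.4  27.1] phiW 16.08 phiF 16.96 LxW 179.8 48.7
```

View pics/p6.png

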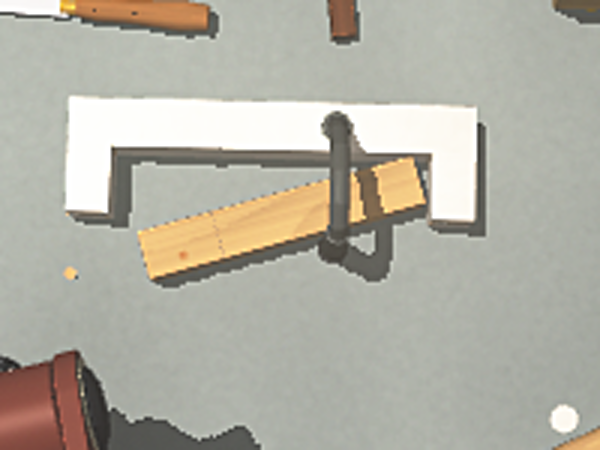

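The rail is now at 17°, with its back-right corner at crop (413, 157) beside the right cheek and the post cleared. Next I'll swing it with the open fingers on the near-left face.

```bash
cat > sw.py <<'E'
from h import *
def T(f,off,s=50,P=(-1,-129)):
    p=np.radians(f);a=np.array([-np.sin(p),np.cos(p)]);n=np.array([-np.cos(p),-np.sin(p)])
    w=toW(np.array(P)+(130+s)*a+(22.5+off)*n); return w[0],w[1],f+90+np.degrees(th)
E
python3 -c "
from sw import *
x,y,j=T(17,33);print(x,y,j);go(x-25,y,90,j)"
```

```text
557.4280573034383 29.55880617449333 106.11191541754722
row [-18.12  -2.85   0.39] [-1.000e-03  1.000e-02 -1.034e+00]
```

```bash
python3 -m jog '[[-14,0,0,0,0,-1.034,0],[-14,0,0,0,0,-1.034,0],[-14,0,0,0,0,-1.034,0],[-14,0,0,0,0,-1.034,0],[-16,-2,0,0,0,-1.034,0],[-17,-2.8,0,0,0,-1.034,0],[-17,-2.8,0,0,0,-1.034,0],[-17,-2.8,0,0,0,-1.034,0]]'; python3 -c "
from sw import *
here();x,y,j=T(17,55);go(x,y,13,j)"
```

```text
t: 14.8
tool_pos: [0.5253, 0.0359, 0.0937]
tool_rot: [-0.341, 3.115, -0.009]
contact_force: [0.6, 0.1, -0.5]
opening: 0.0854
t 14.8 tcp [525.3  35.9  93.7] jaw 102.5 F [ 0.6  0.1 -0.5] open 85.4 q6 -1.86
row [-0.74 -1.4   8.08] [-0.007  0.007 -0.063]
```

```bash
python3 -m jog '[[-0.7,-1.4,3,0,0,-0.063,0],[-0.7,-1.4,6.5,0,0,-0.063,0],[-0.7,-1.4,8,0,0,-0.063,0],[-0.7,-1.4,8.1,0,0,-0.063,0]]'; python3 -c "
from sw import *
here()
for f in (17,14,11,8,5,2,0):
  x,y,j=T(f,33.5);go(x,y,13,j)"
```

```text
t: 15.13
tool_pos: [0.5327, 0.0229, 0.0081]
tool_rot: [0.436, -3.111, 0.007]
contact_force: [-0.5, -0.1, -1.4]
opening: 0.0853
t 15.13 tcp [532.7  22.9   8.1] jaw 106.0 F [-0.5 -0.1 -1.4] open 85.3 q6 -1.94
row [-2.51 -0.05 -0.49] [-0.004 -0.001 -0.003]
row [-3.46  0.22 -0.49] [-0.004 -0.001  0.05 ]
row [-4.42  0.45 -0.49] [-0.004 -0.001  0.102]
row [-5.4   0.62 -0.49] [-0.005 -0.001  0.154]
row [-6.38  0.74 -0.5 ] [-0.005 -0.001  0.207]
row [-7.36  0.8  -0.5 ] [-0.005 -0.     0.259]
row [-8.02  0.82 -0.5 ] [-0.005 -0.     0.294]
```

```bash
python3 -m jog '[[-1,0,-0.5,0,0,0,0],[-1.8,0,-0.5,0,0,0,0],[-2.5,-0.05,-0.5,0,0,0,0],[-2.9,0.05,-0.5,0,0,0.02,0],[-3.45,0.2,-0.5,0,0,0.05,0],[-3.9,0.35,-0.5,0,0,0.075,0],[-4.4,0.45,-0.5,0,0,0.1,0],[-4.9,0.5,-0.5,0,0,0.13,0]]'; python3 -c "
from sw import *
here();look()
for f in (8,5,2,0):
  x,y,j=T(f,33.5);go(x,y,13,j)"
```

```text
t: 15.8
tool_pos: [0.5795, 0.0415, 0.0144]
tool_rot: [-0.23, 3.132, -0.008]
contact_force: [-1.7, 0.5, 2.0]
opening: 0.0856
t 15.8 tcp [579.5  41.5  14.4] jaw 98.4 F [-1.7  0.5  2. ] open 85.6 q6 -1.77
rail centre W [631.8 -99.1] F [ -30.3 -100.6] phiW 8.7 phiF 9.59 LxW 65.3 49.3
row [-0.27  0.16  0.16] [-0.005  0.002  0.021]
row [-1.22  0.41  0.16] [-0.005  0.002  0.074]
row [-2.19  0.61  0.17] [-0.005  0.003  0.126]
row [-2.84  0.71  0.17] [-0.005  0.003  0.161]
```

```bash
python3 -m jog '[[-0.3,0.15,0,0,0,0.02,0],[-0.75,0.3,0,0,0,0.05,0],[-1.2,0.4,0,0,0,0.075,0],[-1.7,0.5,0,0,0,0.1,0],[-2.2,0.6,0,0,0,0.126,0],[-2.5,0.65,0,0,0,0.145,0],[-2.8,0.7,0,0,0,0.16,0],[-2.8,0.7,0,0,0,0.16,0]]'; python3 -c "
from sw import *
here();look()
x,y,j=T(0,33.5);go(x,y,13,j)"
```

```text
t: 16.52
tool_pos: [0.608, 0.053, 0.0153]
tool_rot: [0.023, 3.137, -0.007]
contact_force: [0.4, -0.9, 0.2]
opening: 0.0855
t 16.52 tcp [608.   53.   15.3] jaw 89.2 F [ 0.4 -0.9  0.2] open 85.5 q6 -1.59
rail centre W [636.9 -98.8] F [ -25.3 -100.2] phiW 0.49 phiF 1.38 LxW 57.3 49.5
row [0.04 0.   0.22] [-0.005  0.005  0.001]
```

```bash
python3 -m jog '[[-0.1,0,0,0,0,0,0],[-0.2,0,0,0,0,0,0],[-0.2,0,0,0,0,0,0]]';python3 -m jog '[[-0.1,0,0,0,0,0,0],[-0.2,0,0,0,0,0,0],[-0.2,0,0,0,0,0,0]]'
```

```text
t: 16.82
tool_pos: [0.6086, 0.0529, 0.015]
tool_rot: [0.023, 3.14, -0.007]
contact_force: [-5.0, 0.8, 4.5]
opening: 0.0855
t: 17.07
tool_pos: [0.6086, 0.0529, 0.015]
tool_rot: [-0.024, -3.137, 0.007]
contact_force: [-9.7, -0.3, 7.2]
opening: 0.0855
```

```bash
python3 -m jog '[[1,0,0,0,0,0,0],[3,0,0,0,0,0,0],[6,0,-1,0,0,0,0],[9,0,-4,0,0,0,0],[13,0,-8,0,0,0,200],[17,0,-8,0,0,0,255],[17,0,-8,0,0,0,255],[17,0,-8,0,0,0,255]]'
python3 - <<'E'
from h import *
here();look()
T=get_image("top");S=get_image("side")
o=np.zeros((560,800,3),np.uint8)
A=cv2.resize(T[170:250,230:390],None,fx=5,fy=5,interpolation=cv2.INTER_CUBIC)[:400];o[:400]=A
B=cv2.resize(S[185:305,250:330],None,fx=4,fy=4,interpolation=cv2.INTER_CUBIC)
B=cv2.rotate(B,cv2.ROTATE_90_CLOCKWISE);B=cv2.resize(B,None,fx=.5,fy=.5);o[400:560,:240]=B[:160,:240]
cv2.imwrite("pics/p7.png",o[:,:,::-1])
E
```

```text
t: 17.73
tool_pos: [0.4377, 0.056, 0.0967]
tool_rot: [-0.023, -3.14, 0.007]
contact_force: [-0.1, -0.3, 0.1]
opening: 0.0389
t 17.73 tcp [437.7  56.   96.7] jaw 89.2 F [-0.1 -0.3  0.1] open 38.9 q6 -1.59
rail centre W [639.2  40.1] F [-25.1  38.7] phiW -0.85 phiF 0.03 LxW 183.8 50.9
```

View pics/p7.png

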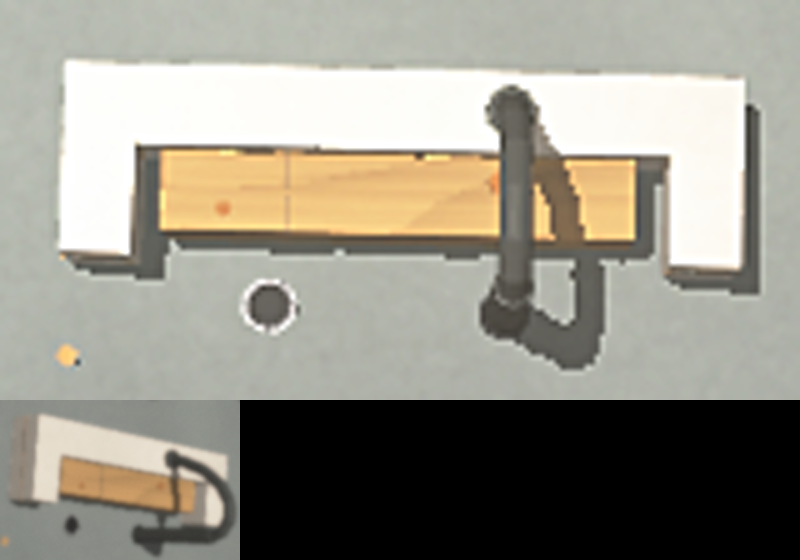

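The rail lies parallel along the back: its back edge runs from crop (160, 150) to (637, 157), and the frame's inner edge runs alongside it. As a check that the right end is home too, I'll press once near the middle with shut fingers.

```bash
python3 -m jog '[[-4,3,2,0,0,0,255],[-8,3.4,5,0,0,0,255],[-12,3.4,7.7,0,0,0,255],[-13,3.4,7.7,0,0,0,255],[-13,3.4,7.7,0,0,0,255]]'; python3 -c "
from h import *
here();w=toW((-56,20));go(w[0],w[1],20,89.1)"
```

```text
t: 18.3
tool_pos: [0.5724, 0.0871, 0.0116]
tool_rot: [-0.025, -3.131, 0.008]
contact_force: [-1.5, 0.0, -0.5]
opening: -0.0001
t 18.3 tcp [572.4  87.1  11.6] jaw 89.1 F [-1.5  0.  -0.5] open -0.1 q6 -1.53
row [-3.66 -6.47 -0.85] [-0.005 -0.01  -0.   ]
```

```bash
python3 -m jog '[[0,-3,-0.9,0,0,0,255],[0,-6.5,-0.9,0,0,0,255],[-1,-6.5,-0.9,0,0,0,255],[-2,-6.5,-0.9,0,0,0,255],[-2.8,-6.5,-0.9,0,0,0,255],[-3.4,-6.5,-0.9,0,0,0,255],[-3.7,-6.5,-0.9,0,0,0,255],[-3.8,-6.5,-0.9,0,0,0,255]]';python3 -m jog '[[-0.1,0,0,0,0,0,255],[-0.2,0,0,0,0,0,255],[-0.3,0,0,0,0,0,255]]'
```

```text
t: 18.97
tool_pos: [0.6079, 0.0223, 0.0203]
tool_rot: [-0.022, -3.125, 0.008]
contact_force: [-8.8, -0.8, 7.9]
opening: -0.0002
t: 19.22
tool_pos: [0.6078, 0.0229, 0.0199]
tool_rot: [-0.019, -3.116, 0.01]
contact_force: [-14.4, -2.3, 12.3]
opening: -0.0001
```

```bash
python3 -m jog '[[1,0,0,0,0,0,255],[3,0,0,0,0,0,255],[6,0,0,0,0,0,255],[9,0,-4,0,0,0,255],[13,0,-8,0,0,0,255],[17,0,-10,0,0,0,255],[20,0,-10,0,0,0,255],[20,0,-10,0,0,0,255]]'
python3 - <<'E'
from h import *
here();look()
T=get_image("top");m=cv2.inRange(hsv(T),(8,60,60),(28,255,255))
# gap check: rows of the rail's back edge and near edge per column -> frame x at z=.04
for c in (268,285,300,315,325,345,354):
    r=np.where(m[190:235,c])[0]+190; print(c,toF(onz("top",(c,r.min()-.1),.04)*1000).round(1),toF(onz("top",(c,r.max()+.9),.04)*1000).round(1))
cv2.imwrite("pics/p8.png",cv2.resize(T,(640,480))[:,:,::-1])
E
```

```text
t: 19.88
tool_pos: [0.4082, 0.0269, 0.1272]
tool_rot: [-0.016, -3.119, 0.011]
contact_force: [0.2, 0.1, -0.5]
opening: -0.0001
t 19.88 tcp [408.2  26.9 127.2] jaw 89.4 F [ 0.2  0.1 -0.5] open -0.1 q6 -1.67
rail centre W [639.5  40. ] F [-24.8  38.6] phiW -1.26 phiF -0.37 LxW 184.2 51.4
268 [  1.2 115.5] [-51.  113.9]
285 [-0.5 69.1] [-49.9  67.7]
300 [ 0.5 28.2] [-51.7  26.9]
315 [  1.5 -12.7] [-50.7 -13.9]
325 [ -0.6 -40. ] [-50.1 -41.1]
345 [  0.7 -94.6] [-51.5 -95.5]
354 [   1.3 -119.1] [ -50.9 -120. ]
```

View pics/p8.png

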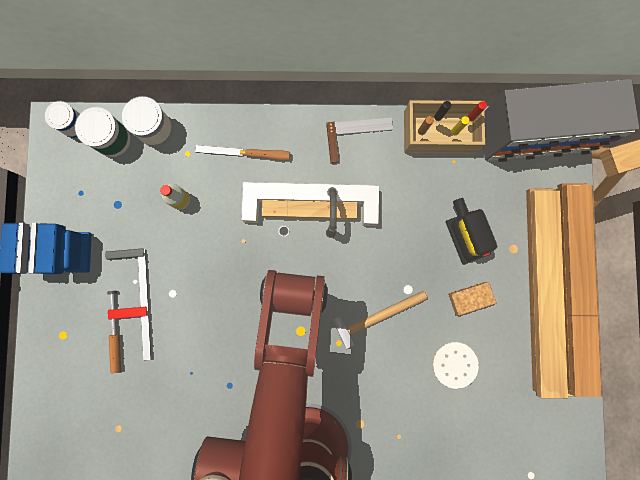

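The back edge of the rail is uniformly at x ≈ 0 ± 1.5 mm along its whole length. The hammer (head at (343, 338)), the other tools and the holdfast are where they started, and the robot is clear, so I'm handing in.

```bash
python3 -c "
from station import *
print(finish_job())"
```

```text
the job is handed in; nothing more can be done
None
```

The rail is home in the frame and I handed the job in at about 20 s of the 72 s allowed; no verdict was reported. I only pushed it with the fingers:
1. **Clear the post:** I slid it left along its length, then forward while turning it to about 18°.
2. **Right end in:** I pushed it along its own length until the right end was behind the holdfast.
3. **Swing:** I swung the left end in and pressed the rail against the back, once with open fingers (about 10 N) and once near the middle with shut fingers (about 14 N sideways, 19 N in total). The second press stopped where a seated rail should stop it.

**Last checks:**
- **Fit:** the rail's back edge measured within about ±1.5 mm of the frame's back at seven points along its length, which is about what the camera can resolve. The rail is parallel to the back within about 0.4° and roughly centred between the cheeks.
- **Rest of the bench:** in the last picture the holdfast and the tools look unmoved by eye, and the robot was touching nothing.
- **Forces:** the highest reading at the end of any move was about 19 N. I never saw a sign of the rail hitting the holdfast, but forces within moves were not recorded.

**Disagreements:**
- **Width:** the rail's measured width came out as 50–51 mm instead of 45 mm. I put this down to the camera also seeing its near side face.
- **Length:** the automatic length and centre readings were wrong whenever the arm or the holdfast hid part of the rail. In those cases I worked from its visible end.

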